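Assemble a daylight developing tank

ROBOT

A 6-joint arm with a two-finger parallel gripper is mounted at the origin on the work surface. World frame = base frame: x ahead of the robot, y to its left, z up, the work surface at z = 0. Lengths are in m, angles in rad, forces in N, time in s.
With the tool pointing down it reaches from about 0.225 to 0.725 m from the base axis. Payload 3.1 kg.
Tool frame: the origin (TCP) lies midway between the tips of the shut fingers; the grasp point (between the pads) lies 19 mm behind it; z points along the fingers, y is the line along which they close (so a half turn about z gives the same grasp; the last joint's range is limited). The gripper opens to 85 mm and grips with 20 to 120 N. Pads are 22 mm wide; open, the fingers measure 114 mm over their backs; the gripper's body (76 mm by 85 mm) begins 54 mm behind the grasp point. The pads swing forward as they close: fully open they stand 13 mm farther back than shut.
Start: joints at [1.167, 0.048, 0.099, 1.622, 0, 1.443], TCP at [0.143, 0.505, 0.231] pointing down, gripper open.
Joint ranges: [-2.91, 2.91], [-0.99, 1.94], [-1.21, 1.42], [-2.12, 2.29], [-1.49, 1.47], [-3.14, 3.14]. Speed limits (rad/s): [2.79, 2.79, 3.14, 3.14, 3.14, 3.14].

INTERFACE

Orientations are given as a unit quaternion [x, y, z, w].
In Python, from plant import env gives the robot as it stands.
- The arm moves only by the tool step_arm, never from a script. Its argument "plan" is a list of rows, each a list of 2 entries, a list of its own where there are three numbers: the shift along the tool's x, y, z scaled (see below), then the turn about the tool's z scaled (see below). In form: [[[x, y, z], twist], ...]. A call has 1 to 20 rows; each row shifts and turns the commanded pose from where the row before left it, along the tool's axes as they then stand; what a row does not reach is not made up. The controller multiplies each number of a shift by 50 mm and each number of a turn by pi rad. A row lasts 1/10 s, in which the tool goes at most 50 mm and 8.59 degrees, less where a joint would pass 70% of its speed; a pose out of reach is approached as far as the arm can. A call with a number of a shift or a turn outside -1 to 1 is refused whole. A call with a gripper value outside its range is refused whole. "jaw" is the opening, from -1 (shut) to 1 (fully open), set as the call begins (left out, the last holds). The fingers move at their own pace and stop on an object; "squeeze" is the grip in N (left out, the last holds). Time passes only in rows, so rows that do not move let the fingers close. It gives the time, the measured TCP pose, the force, the opening and the grip force at its end, in the units of the state.
- env.get_obs(): the state, without advancing time (a new reading comes with each control period).
- env.read_camera(name): name is "side" or "top" or "wrist"; returns a dict with "color" (384x512x3 uint8, red, green, blue), "mtx" (3x3 intrinsics, pixels), "pose" (4x4, takes a point from camera to world coordinates). Camera axes: x right, y down, z forward; pixel columns grow to the right and rows downward; lengths in m; the calibration is good to about 2 mm. A picture is of the moment at which its call begins. There is no depth.
- env.sign_off(): hands the job in; it is judged then, once.
The state is a dict: "time_s": time; "qpos": joint angles; "joint_velocities": joint speeds; "joint_efforts": joint torques, N m; "ee_pos": TCP position; "eef_rot": TCP orientation; "wrist_force": force on the tool from outside, world axes, zero at the start; "ft_torque": the same for the moment, N m; "width": finger opening in m; "finger_force": force on a finger pad.
Only numpy, scipy, OpenCV 4.12 (cv2) and the standard library are available. Lean on these libraries where they do the work, as an engineer would, in place of code of your own. Each camera call takes 0.05 s, during which the arm holds its last target. There are 200 camera calls.

TASK

Put the small developing tank together for the next hire. Slip the low 35 mm film reel all the way down over the black centre column, then stand the column with its reel upright on the floor of the open steel tank, then set the brass lid fully down over the tank's rim, and last put the black cap fully down over the lid's neck. Use the low reel, not the tall one, and leave the tall reel, the chrome spool and the bulk loader where they are.

Things in the scene. Friction and masses are not known exactly. Their poses are not given: they have to be found in the camera images.
- tank: Open tank body of plain steel, loose on the bench, upright, 0.42 kg: a slightly tapered round cup 58 mm high, 100 diameter at the foot and 111 outside (106 inside) at the rim; floor 4 thick, 95 diameter inside. Origin: centre of its underside; z up along its axis.
- column: Black plastic centre column, loose, standing upright, 70 g: flat round foot 90 mm diameter, 4 thick, and a central stem 20 diameter up to 87 above the underside, its top 8 tapering to 12. Origin: centre of the foot's underside; z up the stem. With the low reel on, the top 30 of the stem stays free to grip. In the tank the foot rests on the floor.
- reel: Low 35 mm film reel, grey plastic, loose, lying flat, axis upright, 80 g: two ribbed full discs 86 mm diameter, the upper one's top at 41; a round hub, 36 diameter with a 26 bore right through, stands up from 41 to 53 (grip it there). Origin: centre of the underside; z up. On the column its underside rests on the foot.
- lid: Brass lid, loose, skirt down, neck up, 0.23 kg, 50 mm high: skirt 125 outside, 121 inside at its edge narrowing to 117, 9 deep; then flat shoulder, dome and open neck, 44 outside, 38 inside, from 26 to 50 (grip it there). Origin: centre of the skirt's lower edge; z up. On the tank the shoulder rests on the rim: origin 49 above the tank's, stem inside the neck.
- cap: Black plastic cap, loose, mouth down, 40 g: an upturned round cup 22 mm high, 58 outside diameter at the mouth, 56 at the top, 52 inside at the mouth narrowing to 50, 18 deep. Origin: centre of its mouth (underside); z up. On the lid its inner top rests on the neck's edge: origin 32 above the lid's.
- tall_reel: The tall roll-film reel, grey plastic, loose, standing upright; not wanted, leave it: two open four-spoked discs 78 mm diameter, upper one at 68, hub 36 diameter up to 80. Origin: centre of its underside.
- spool: Chrome take-up spool, loose, lying flat; leave it: 92 mm diameter, 19 high. Origin: centre of its underside. (Further to the robot's right, clear of all these, the black steel bulk film loader is screwed to the bench, up to 90 high.)
Not all that is in view belongs to the job. What is meant by the cap is not green, and is the larger of those in its own colour.

How it is judged:
On the way, in this order (a step that is already met when the one before it is completed fails the run):
1. the low reel is right down on the column's foot (horizontal distance between reel and column below 0.007 m and z of reel in the frame of column between 0.001 and 0.007 m and angle between the z axis of reel and the z axis of column, either way round below 0.08 rad), for 0.2 s.
2. the column, with the reel on it, stands on the tank's floor (all of step 1 and horizontal distance between column and tank below 0.009 m and z of column in the frame of tank between 0.001 and 0.007 m and angle between the z axis of column and the z axis of tank, either way round below 0.08 rad), for 0.2 s.
3. the lid is fully down on the tank's rim (all of step 2 and horizontal distance between lid and tank below 0.008 m and z of lid in the frame of tank between 0.046 and 0.052 m and angle between the z axis of lid and the z axis of tank, either way round below 0.08 rad), for 0.2 s.
4. the cap is fully down on the lid's neck (all of step 3 and horizontal distance between cap and lid below 0.008 m and z of cap in the frame of lid between 0.029 and 0.035 m and angle between the z axis of cap and the z axis of lid, either way round below 0.08 rad), for 0.2 s.
At the end, for the whole second after the job is handed in: Tank upright (tilt under 0.06 rad) on the bench; low reel on the column's foot, column on the tank's floor, lid home on the rim, cap home on the neck: each within 3 mm in height, 0.08 rad, and 7, 9, 8, 8 mm of the axis below it; all at rest (under 0.02 m/s) (all of step 4 and angle between tank's own z axis and vertical below 0.06 rad and height (world z) of tank between -0.004 and 0.006 m and linear speed of each of tank, column, reel, lid, cap below 0.02 m/s); the robot touches nothing.
It fails at once if the tall reel is shifted by more than 30 mm (distance of tall_reel from where it was at the start of the episode above 0.03 m).
It fails at once if the chrome spool is shifted by more than 30 mm (distance of spool from where it was at the start of the episode above 0.03 m).
It fails at once if the tank is tipped over (angle between tank's own z axis and vertical above 0.4 rad).
It also fails if it takes over 118 s, if anything falls off the work surface, if the arm or the gripper's body presses on something with over 40 N, if the wrist force passes 120 N, or if a joint passes its speed limit or range.

## Working session

There is one attempt and no reset: what is moved stays moved. The work goes in short steps, Python scripts to look and compute and a tool call to move; the robot and the scene stay as the last step left them, time stands still between calls to the robot, and variables do not carry over. Pictures are saved under pics/ and viewed, at most 14 in all, crops included, and the job is handed in when it is done.

Besides the shell and the picture viewer there is one more tool, called after ">>>" as a command line: name --argument value ..., lists and objects as JSON in quotes. step_arm: Moves the arm, as the interface text tells. Shifts and turns lie within -1 to 1; 1 stands for 50 mm of shift or pi rad of turn. Its arguments: {"type":"object","properties":{"plan":{"type":"array","items":{"type":"array"}},"jaw":{"type":"number"},"squeeze":{"type":"number"}},"required":["plan"]}

```bash
mkdir -p pics; ls; python3 - <<'E'
from plant import env
import cv2,numpy as np
o=env.get_obs();print({k:np.round(v,3).tolist() for k,v in o.items()})
for n in("top","side"):
    c=env.read_camera(n);cv2.imwrite(f"pics/{n}0.png",cv2.resize(c["color"][:,:,::-1],(800,600)));np.savez(f"{n}0.npz",**c);print(n,c["mtx"].round(1).tolist(),c["pose"].round(3).tolist())
E
```

```text
pics
{'time_s': 0.0, 'qpos': [1.167, 0.049, 0.098, 1.622, 0.0, 1.443], 'joint_velocities': [-0.0, 0.0, 0.0, -0.0, -0.001, -0.001], 'joint_efforts': [-0.002, -33.879, 32.001, 0.02, -0.0, 0.0], 'ee_pos': [0.143, 0.505, 0.23], 'eef_rot': [0.137, 0.991, -0.001, -0.0], 'wrist_force': [-0.29, 0.391, 0.578], 'ft_torque': [-0.005, -0.01, -0.047], 'finger_force': 0.0, 'width': 0.085}
top [[420.5, 0.0, 255.2], [0.0, 420.5, 188.1], [0.0, 0.0, 1.0]] [[0.022, -0.985, 0.169, 0.475], [-1.0, -0.018, 0.026, -0.007], [-0.022, -0.17, -0.985, 0.915], [0.0, 0.0, 0.0, 1.0]]
side [[398.4, 0.0, 254.9], [0.0, 398.4, 195.6], [0.0, 0.0, 1.0]] [[-0.949, -0.24, 0.205, 0.423], [-0.316, 0.732, -0.604, 0.581], [-0.005, -0.638, -0.77, 0.775], [0.0, 0.0, 0.0, 1.0]]
```

View pics/top0.png

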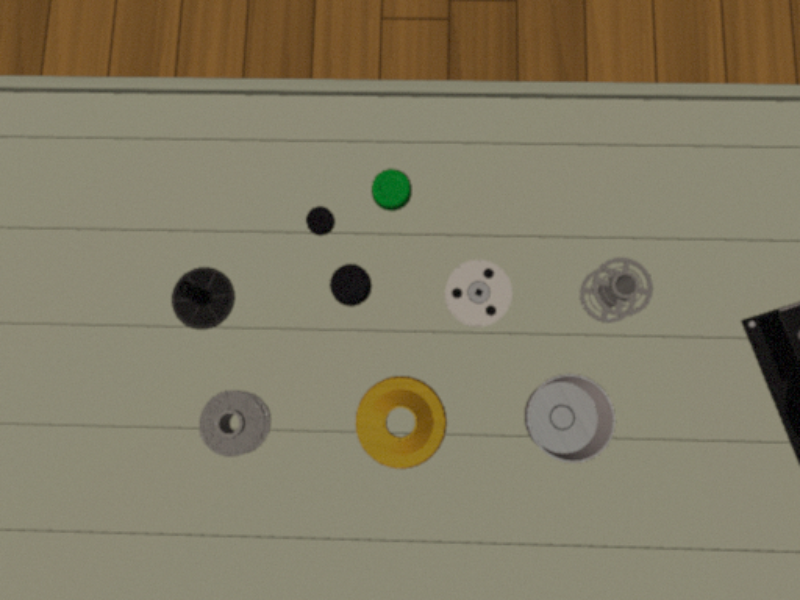

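View pics/side0.png

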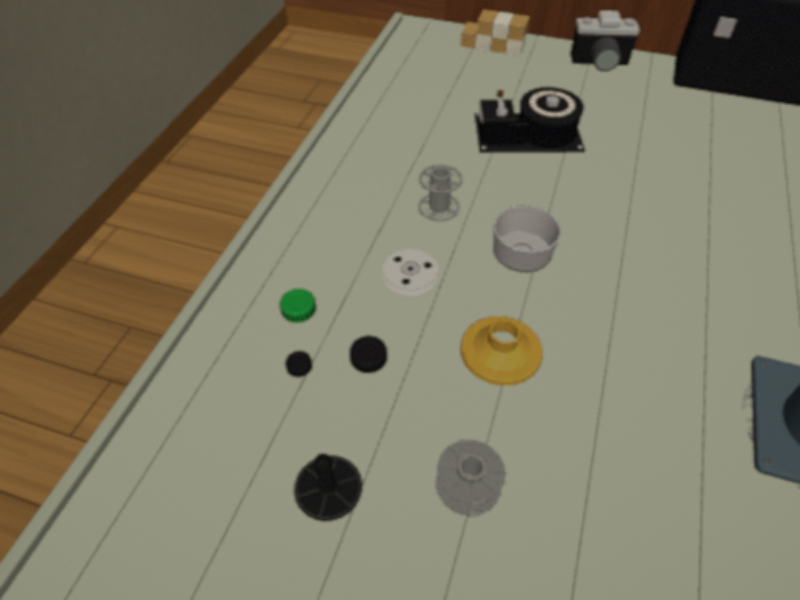

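The top view (800 px scale) shows:

| Item | Position (px) |
|---|---|
| column | (203,298) |
| low reel | (235,423) |
| lid | (401,422) |
| tank | (569,418) |
| wanted cap, the larger black one | (351,285) |
| small black decoy | (320,221) |
| green decoy | (391,190) |
| spool | (478,293) |
| tall reel | (617,290) |

The side view shows the same layout and everything upright. Next I fit each object's position with silhouettes.

```bash
cat > loc.py <<'E'
import numpy as np,cv2
from scipy.optimize import minimize
P=dict(tank=[(50,0),(55.5,58)],column=[(45,0),(45,4),(10,4),(10,79),(6,87)],reel=[(43,0),(43,41),(18,41),(18,53)],
 lid=[(62.5,0),(60.5,9),(22,26),(22,50)],cap=[(29,0),(28,22)])
S=4
def proj(c,X):
    T=np.linalg.inv(c["pose"]);q=(X@T[:3,:3].T+T[:3,3])@c["mtx"].T
    return q[:,:2]/q[:,2:]
def model(c,name,xy,z0=0):
    m=np.zeros((384*S,512*S),np.uint8);t=np.linspace(0,2*np.pi,60)
    r=[proj(c,np.c_[xy[0]+R/1e3*np.cos(t),xy[1]+R/1e3*np.sin(t),0*t+z/1e3+z0]) for R,z in P[name]]
    for a,b in zip(r,r[1:]):
        h=cv2.convexHull((np.r_[a,b]*S+S/2).astype(np.int32));cv2.fillConvexPoly(m,h,255)
    return cv2.resize(m,(512,384),interpolation=cv2.INTER_AREA)/255.
def seg(c,px,rad,th=14):
    lab=cv2.cvtColor(cv2.GaussianBlur(c["color"],(3,3),0),cv2.COLOR_RGB2LAB).astype(float)
    x,y=map(int,px);w=lab[max(0,y-rad):y+rad,max(0,x-rad):x+rad]
    bg=np.median(np.r_[w[0],w[-1],w[:,0],w[:,-1]],0)
    d=lab-bg;d=np.sqrt((d[...,0]*.6)**2+4*d[...,1]**2+4*d[...,2]**2)
    m=np.zeros(d.shape,np.uint8);s=(slice(max(0,y-rad),y+rad),slice(max(0,x-rad),x+rad));m[s]=(d[s]>th)
    m=cv2.morphologyEx(m,cv2.MORPH_OPEN,np.ones((3,3)))
    k,L,st,ce=cv2.connectedComponentsWithStats(m)
    i=1+np.argmax(st[1:,4]);m=(L==i).astype(np.uint8)
    cs,_=cv2.findContours(m,cv2.RETR_EXTERNAL,cv2.CHAIN_APPROX_NONE);cv2.drawContours(m,cs,-1,1,-1)
    return m.astype(float)
def ground(c,px,z=0.0):
    d=c["pose"][:3,:3]@np.linalg.solve(c["mtx"],[*px,1]);o=c["pose"][:3,3]
    return (o+d*(z-o[2])/d[2])[:2]
def fit(c,name,xy0,rad=None,th=14,z0=0):
    px=proj(c,np.array([[*xy0,.02+z0]]))[0]
    m=seg(c,px,rad or int(P[name][0][0]*.85+8),th)
    f=lambda v:np.abs(model(c,name,v,z0)-m).sum()
    r=minimize(f,xy0,method="Nelder-Mead",options=dict(initial_simplex=np.array(xy0)+[[0,0],[.012,0],[0,.012]],xatol=1e-4,fatol=.1))
    return r.x,r.fun/m.sum(),m
E
python3 - <<'E'
from loc import *
T=dict(np.load("top0.npz"));Sd=dict(np.load("side0.npz"))
px=dict(column=(203,298),reel=(235,423),lid=(401,422),tank=(569,418),cap=(351,285))
out=[]
for n,p in px.items():
    g=ground(T,np.array(p)*.64,.02);print(n,g.round(3))
    for c,k in((T,"top"),(Sd,"side")):
        x,e,m=fit(c,n,g);print("  ",k,x.round(4),round(e,3))
for n,p,z in(("spool",(478,293),.019),("tall",(623,284),.08)):print(n,ground(T,np.array(p)*.64,z).round(3))
E
```

```text
column [0.618 0.289]
   top [0.6215 0.2957] 0.033
   side [0.6196 0.2941] 0.029
reel [0.448 0.233]
   top [0.4498 0.233 ] 0.032
   side [0.4477 0.2318] 0.028
lid [0.455 0.01 ]
   top [0.4555 0.0119] 0.026
   side [0.454  0.0095] 0.038
tank [ 0.465 -0.214]
   top [ 0.4665 -0.206 ] 0.025
   side [ 0.4647 -0.2067] 0.042
cap [0.64  0.084]
   top [0.6429 0.086 ] 0.049
   side [0.6407 0.085 ] 0.048
spool [ 0.632 -0.092]
tall [ 0.637 -0.272]
```

```bash
cat > go.py <<'E'
import sys
from plant import env
import numpy as np
from scipy.spatial.transform import Rotation as R
o=env.get_obs();t=np.array(list(map(float,sys.argv[1:4])))
print("total units",(R.from_quat(o["eef_rot"]).inv().apply(t-o["ee_pos"])/.05).round(3),"pos",np.round(o["ee_pos"],4),"q",np.round(o["qpos"],2),R.from_quat(o["eef_rot"]).as_matrix().round(3).tolist())
E
python3 go.py .4487 .2324 .12
```

```text
total units [-7.371 -3.568  2.21 ] pos [0.1427 0.5046 0.2302] q [1.17 0.05 0.1  1.62 0.   1.44] [[-0.962, 0.272, -0.001], [0.272, 0.962, -0.002], [0.0, -0.002, -1.0]]
```

>>> step_arm --plan '[[[-0.49,-0.238,0.147],0],[[-0.49,-0.238,0.147],0],[[-0.49,-0.238,0.147],0],[[-0.49,-0.238,0.147],0],[[-0.49,-0.238,0.147],0],[[-0.49,-0.238,0.147],0],[[-0.49,-0.238,0.147],0],[[-0.49,-0.238,0.147],0],[[-0.49,-0.238,0.147],0],[[-0.49,-0.238,0.147],0],[[-0.49,-0.238,0.147],0],[[-0.49,-0.238,0.147],0],[[-0.49,-0.238,0.147],0],[[-0.49,-0.238,0.147],0],[[-0.49,-0.238,0.147],0],[[0,0,0],0],[[0,0,0],0]]' --jaw 0.4 --squeeze 30

```text
time_s: 1.8
ee_pos: [0.4475, 0.2328, 0.1202]
eef_rot: [0.138, 0.99, -0.0, -0.001]
wrist_force: [-0.5, -0.3, 0.1]
width: 0.0599
finger_force: 0.0
```

```bash
python3 go.py .4487 .2324 .040; python3 -c "
from plant import env;import cv2,numpy as np
c=env.read_camera('wrist');np.savez('w1.npz',**c);cv2.imwrite('pics/w1.png',c['color'][:,:,::-1]);print(env.get_obs()['width'],c['pose'].round(3).tolist(),c['mtx'][0])"
```

```text
total units [-0.03  -0.     1.605] pos [0.4475 0.2328 0.1202] q [ 0.35  0.   -0.17  1.4   0.    0.62] [[-0.962, 0.274, -0.002], [0.274, 0.962, -0.0], [0.002, -0.001, -1.0]]
0.059747000539357616 [[0.273, 0.916, 0.292, 0.372], [0.962, -0.26, -0.084, 0.256], [-0.001, 0.304, -0.953, 0.263], [0.0, 0.0, 0.0, 1.0]] [271.94221918   0.         254.66579474]
```

View pics/w1.png

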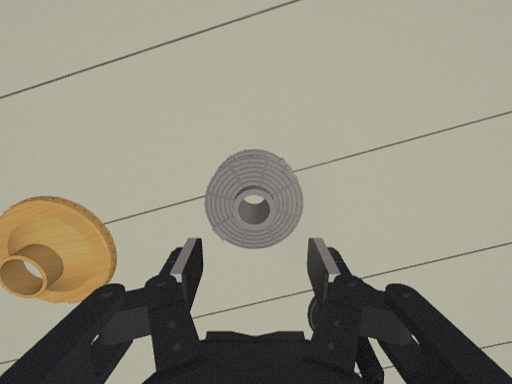

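The wrist view shows the reel hub at about (254,200), midway between the fingertips at (190,240) and (318,240). I'm descending and gripping.

>>> step_arm --plan '[[[-0.03,0,0.3],0],[[0,0,0.3],0],[[0,0,0.3],0],[[0,0,0.3],0],[[0,0,0.2],0],[[0,0,0.2],0],[[0,0,0],0],[[0,0,0],0]]'

```text
time_s: 2.65
ee_pos: [0.4494, 0.2332, 0.0413]
eef_rot: [0.137, 0.991, 0.0, 0.0]
wrist_force: [0.3, -0.1, -0.2]
width: 0.0598
finger_force: 0.0
```

>>> step_arm --plan '[[[0,0,0],0],[[0,0,0],0],[[0,0,0],0],[[0,0,0],0],[[0,0,0],0],[[0,0,0],0],[[0,0,0],0]]' --jaw -1

```text
time_s: 3.35
ee_pos: [0.4503, 0.2332, 0.0423]
eef_rot: [0.137, 0.991, 0.001, 0.001]
wrist_force: [0.1, 0.0, 5.7]
width: 0.0341
finger_force: 30.2
```

>>> step_arm --plan '[[[0,0,-0.1],0],[[0,0,-0.2],0],[[0,0,-0.3],0],[[0,0,-0.4],0],[[0,0,-0.4],0],[[0,0,-0.4],0],[[0,0,-0.4],0],[[0,0,-0.2],0],[[0,0,0],0],[[0,0,0],0]]'

```text
time_s: 4.35
ee_pos: [0.4491, 0.2328, 0.1604]
eef_rot: [0.137, 0.991, -0.0, -0.0]
wrist_force: [0.1, -0.1, -0.9]
width: 0.0342
finger_force: 30.0
```

```bash
python3 go.py .6205 .2949 .16; python3 -c "
from plant import env;import cv2,numpy as np
a=env.read_camera('side')['color'];b=env.read_camera('wrist')['color'];cv2.imwrite('pics/g1.png',cv2.resize(np.hstack([a[200:384,150:406],b[100:284,128:384]])[:,:,::-1],(800,288)))"
```

```text
total units [-2.959  2.128  0.005] pos [0.4491 0.2328 0.1604] q [ 0.35 -0.01 -0.1   1.48  0.    0.62] [[-0.962, 0.272, -0.001], [0.272, 0.962, -0.0], [0.001, -0.001, -1.0]]
```

View pics/g1.png

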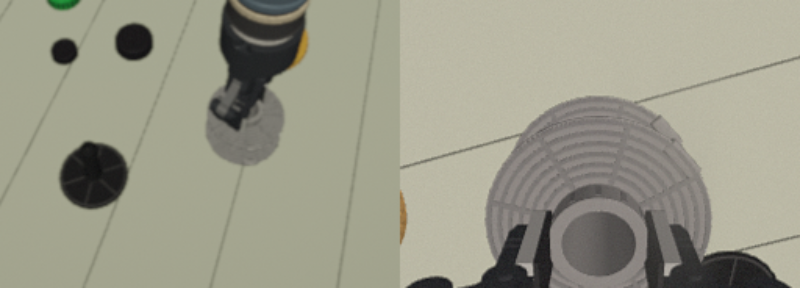

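The reel is held level. The wrist crop shows its hub centred between the pads at about (600,242). I'm moving over the column.

>>> step_arm --plan '[[[-0.1,0.07,0],0],[[-0.2,0.15,0],0],[[-0.3,0.22,0],0],[[-0.3,0.22,0],0],[[-0.3,0.22,0],0],[[-0.3,0.22,0],0],[[-0.3,0.22,0],0],[[-0.3,0.22,0],0],[[-0.3,0.22,0],0],[[-0.3,0.2,0],0],[[-0.2,0.1,0],0],[[-0.06,0.068,0],0],[[0,0,0],0],[[0,0,0],0]]'

```text
time_s: 5.85
ee_pos: [0.6203, 0.2949, 0.1605]
eef_rot: [0.137, 0.991, -0.0, -0.001]
wrist_force: [-0.2, 1.0, -1.0]
width: 0.034
finger_force: 30.1
```

```bash
python3 go.py .6205 .2949 .16; python3 -c "
from plant import env;import cv2,numpy as np
from loc import *
c=env.read_camera('wrist');b=c['color'];a=env.read_camera('top')['color'];np.savez('w2.npz',**c)
print(ground(c,(256.6,254.9),.172),proj(c,np.array([[.6205,.2949,.087],[.6205,.2949,.172]])))
cv2.imwrite('pics/g2.png',cv2.resize(np.hstack([b[180:300,176:336],a[140:260,60:220]])[:,:,::-1],(800,300),interpolation=2))"
```

```text
total units [-0.005  0.     0.01 ] pos [0.6203 0.2949 0.1605] q [0.35 0.48 0.48 1.57 0.   0.62] [[-0.962, 0.272, -0.001], [0.272, 0.962, -0.0], [0.001, -0.001, -1.0]]
[0.61867216 0.29848126] [[252.52118032 205.95346117]
 [251.2082192  259.30629665]]
```

View pics/g2.png

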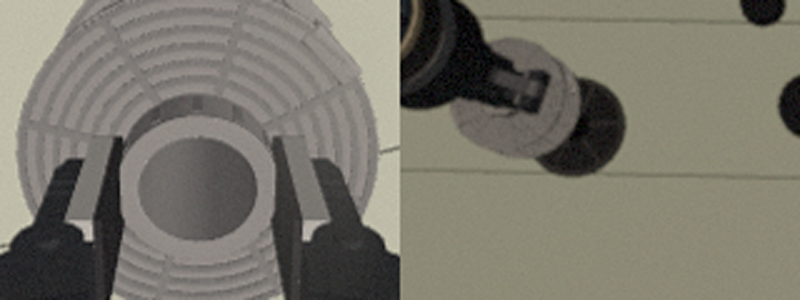

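The hub sits centred between the pads. In the top crop the reel looks offset from the column only because it is higher up. I'm descending.

>>> step_arm --plan '[[[-0.012,0.01,0.2],0],[[0,0,0.2],0],[[0,0,0.2],0],[[0,0,0.2],0],[[0,0,0.2],0],[[0,0,0.2],0],[[0,0,0],0]]'

```text
time_s: 6.65
ee_pos: [0.6201, 0.2948, 0.0982]
eef_rot: [0.137, 0.991, -0.001, -0.002]
wrist_force: [-0.5, 0.3, -0.6]
width: 0.0342
finger_force: 30.0
```

>>> step_arm --plan '[[[-0.01,0.01,0.2],0],[[0,0,0.2],0],[[0,0,0.2],0],[[0,0,0.2],0],[[0,0,0.1],0],[[0,0,0.1],0],[[0,0,0],0]]'

```text
time_s: 7.35
ee_pos: [0.6216, 0.2954, 0.05]
eef_rot: [0.137, 0.991, -0.0, -0.001]
wrist_force: [-0.2, 0.4, -0.2]
width: 0.034
finger_force: 30.0
```

>>> step_arm --plan '[[[0,0,0],0],[[0,0,0],0],[[0,0,0],0],[[0,0,0],0],[[0,0,0],0]]' --jaw 0.4

```text
time_s: 7.85
ee_pos: [0.6224, 0.2957, 0.0515]
eef_rot: [0.137, 0.991, 0.0, 0.0]
wrist_force: [0.6, -0.2, 0.1]
width: 0.0594
finger_force: 0.0
```

>>> step_arm --plan '[[[0,0,-0.3],0],[[0,0,-0.3],0],[[0,0,-0.4],0],[[0,0,-0.4],0],[[0,0,-0.4],0],[[0,0,-0.4],0],[[0,0,0],0],[[0,0,0],0]]'

```text
time_s: 8.65
ee_pos: [0.623, 0.2959, 0.1629]
eef_rot: [0.137, 0.991, 0.001, 0.001]
wrist_force: [0.7, -0.6, 0.5]
width: 0.0595
finger_force: 0.0
```

```bash
python3 go.py .6205 .2949 .061; python3 -c "
from plant import env;import cv2,numpy as np
from loc import *
c=env.read_camera('wrist');b=c['color'];s=env.read_camera('side')['color']
cv2.imwrite('pics/g3.png',cv2.resize(np.hstack([b[84:284,126:386],s[184:384,120:380]])[:,:,::-1],(800,308),interpolation=2))"
```

```text
total units [ 0.048 -0.038  2.038] pos [0.623  0.2959 0.1629] q [ 0.35  0.49  0.49  1.57 -0.    0.62] [[-0.962, 0.272, 0.003], [0.272, 0.962, 0.001], [-0.003, 0.002, -1.0]]
```

View pics/g3.png

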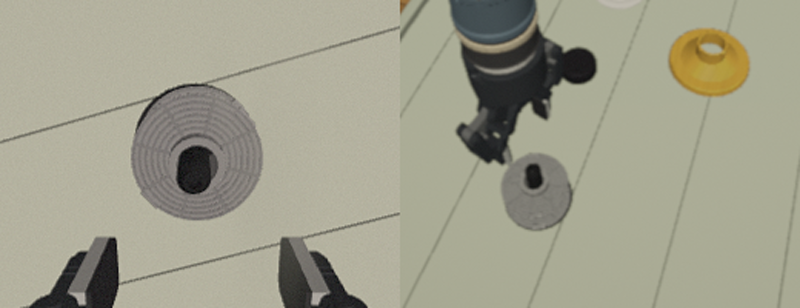

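The reel sits on the foot with the stem through it, and the stem top at (197,178) lines up with the finger midline (198). Next I grip the stem.

>>> step_arm --plan '[[[0.04,-0.02,0.3],0],[[0,0,0.3],0],[[0,0,0.4],0],[[0,0,0.4],0],[[0,0,0.4],0],[[0,0,0.2],0],[[0,0,0],0],[[0,0,0],0]]'

```text
time_s: 9.55
ee_pos: [0.6197, 0.2952, 0.0607]
eef_rot: [0.137, 0.991, -0.0, -0.0]
wrist_force: [0.7, 0.4, 0.6]
width: 0.0596
finger_force: 0.0
```

>>> step_arm --plan '[[[0,0,0],0],[[0,0,0],0],[[0,0,0],0],[[0,0,0],0],[[0,0,0],0],[[0,0,0],0],[[0,0,0],0],[[0,0,0],0]]' --jaw -1 --squeeze 45

```text
time_s: 10.35
ee_pos: [0.6208, 0.2955, 0.0626]
eef_rot: [0.137, 0.991, 0.001, 0.001]
wrist_force: [-0.5, 1.2, 5.8]
width: 0.0183
finger_force: 44.2
```

>>> step_arm --plan '[[[0,0,-0.1],0],[[0,0,-0.2],0],[[0,0,-0.3],0],[[0,0,-0.4],0],[[0,0,-0.4],0],[[0,0,-0.4],0],[[0,0,-0.2],0],[[0,0,0],0],[[0,0,0],0]]'

```text
time_s: 11.25
ee_pos: [0.6199, 0.2952, 0.1608]
eef_rot: [0.137, 0.991, -0.0, -0.0]
wrist_force: [0.1, 0.1, -1.4]
width: 0.0186
finger_force: 44.0
```

```bash
python3 go.py .4656 -.2064 .155; python3 -c "
from plant import env;import cv2,numpy as np
from loc import *
c=env.read_camera('wrist');b=c['color'];s=env.read_camera('side')['color']
cv2.imwrite('pics/g4.png',cv2.resize(np.hstack([b[84:284,126:386],s[184:384,120:380]])[:,:,::-1],(800,308),interpolation=2))"
```

```text
total units [  0.237 -10.494   0.117] pos [0.6199 0.2952 0.1608] q [0.35 0.48 0.48 1.57 0.   0.62] [[-0.962, 0.272, -0.0], [0.272, 0.962, -0.0], [0.0, -0.0, -1.0]]
```

View pics/g4.png

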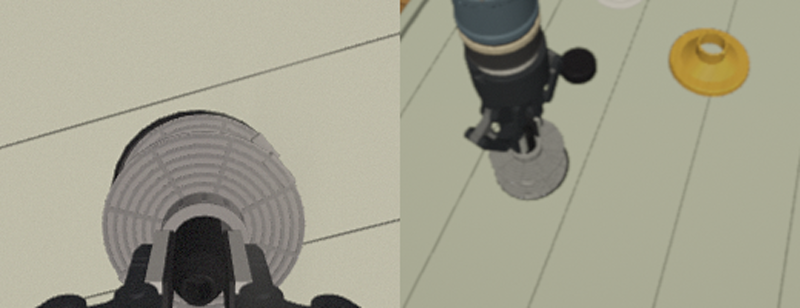

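Column and reel are lifted upright. I'm carrying them to the tank.

>>> step_arm --plan '[[[0,-0.1,0],0],[[0,-0.2,0],0],[[0,-0.3,0],0],[[0.01,-0.35,0],0],[[0.01,-0.35,0],0],[[0.01,-0.35,0],0],[[0.01,-0.35,0],0],[[0.01,-0.35,0],0],[[0.01,-0.35,0],0],[[0.01,-0.35,0],0],[[0.01,-0.35,0],0],[[0.01,-0.35,0],0],[[0.01,-0.35,0],0],[[0.01,-0.35,0],0],[[0.01,-0.35,0],0],[[0.01,-0.35,0],0],[[0.01,-0.35,0],0],[[0.01,-0.35,0],0],[[0.01,-0.35,0],0],[[0.01,-0.35,0],0]]'

```text
time_s: 13.35
ee_pos: [0.522, -0.0189, 0.1611]
eef_rot: [0.138, 0.991, -0.0, 0.0]
wrist_force: [-0.8, 0.6, -2.1]
width: 0.0179
finger_force: 44.1
```

>>> step_arm --plan '[[[0.01,-0.35,0],0],[[0.01,-0.35,0],0],[[0.01,-0.35,0],0],[[0.01,-0.35,0],0],[[0.01,-0.35,0],0],[[0.01,-0.35,0],0],[[0.01,-0.35,0],0],[[0,-0.35,0],0],[[0,-0.35,0],0],[[0,-0.3,0],0],[[0,-0.24,0],0],[[0,-0.2,0],0],[[0,-0.05,0],0],[[0,0,0],0],[[0,0,0],0],[[0,0,0],0]]'

```text
time_s: 14.95
ee_pos: [0.4657, -0.2056, 0.161]
eef_rot: [0.137, 0.991, 0.0, -0.0]
wrist_force: [-0.5, 0.2, -0.6]
width: 0.0183
finger_force: 44.1
```

```bash
python3 go.py .4656 -.2062 .0675; python3 -c "
from plant import env;import cv2,numpy as np
from loc import *
c=env.read_camera('wrist');b=c['color'];t=env.read_camera('top');s=t['color']
tank=np.load('top0.npz')
cv2.imwrite('pics/g5.png',cv2.resize(np.hstack([b[84:284,126:386],s[160:360,252:512]])[:,:,::-1],(800,308),interpolation=2))"
```

```text
total units [-1.000e-03 -1.200e-02  1.871e+00] pos [ 0.4657 -0.2056  0.161 ] q [-0.55  0.   -0.09  1.48  0.   -0.27] [[-0.962, 0.271, 0.0], [0.271, 0.962, 0.0], [0.0, 0.0, -1.0]]
```

View pics/g5.png

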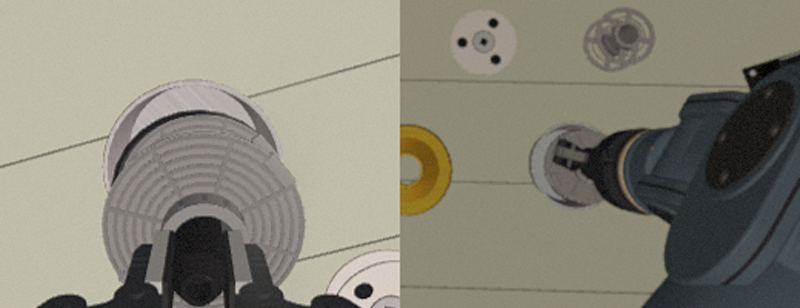

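Over the tank at about (190,150) in the wrist crop, the foot lies inside the tank outline. I'm lowering.

>>> step_arm --plan '[[[0,-0.01,0.2],0],[[0,0,0.3],0],[[0,0,0.3],0],[[0,0,0.3],0],[[0,0,0.2],0],[[0,0,0.1],0],[[0,0,0],0],[[0,0,0],0]]'

```text
time_s: 15.85
ee_pos: [0.4657, -0.2069, 0.0914]
eef_rot: [0.137, 0.991, -0.0, 0.0]
wrist_force: [0.5, -0.9, -1.5]
width: 0.0182
finger_force: 44.0
```

>>> step_arm --plan '[[[0,0,0.1],0],[[0,0,0.1],0],[[0,0,0.1],0],[[0,0,0.1],0],[[0,0,0],0],[[0,0,0],0]]'

```text
time_s: 16.45
ee_pos: [0.4652, -0.2065, 0.0708]
eef_rot: [0.137, 0.991, 0.0, -0.0]
wrist_force: [0.2, -1.1, -1.3]
width: 0.018
finger_force: 44.1
```

>>> step_arm --plan '[[[0,0,0.05],0],[[0,0,0.03],0],[[0,0,0],0],[[0,0,0],0]]'

```text
time_s: 16.85
ee_pos: [0.4654, -0.2067, 0.0671]
eef_rot: [0.137, 0.991, 0.0, 0.0]
wrist_force: [1.1, -0.0, -2.1]
width: 0.0182
finger_force: 44.1
```

>>> step_arm --plan '[[[0,0,0],0],[[0,0,0],0],[[0,0,0],0],[[0,0,0],0],[[0,0,0],0],[[0,0,0],0]]' --jaw 0.3

```text
time_s: 17.45
ee_pos: [0.4654, -0.2067, 0.0671]
eef_rot: [0.137, 0.991, -0.0, 0.0]
wrist_force: [-0.1, 0.3, 0.9]
width: 0.0558
finger_force: 0.0
```

>>> step_arm --plan '[[[0,0,-0.2],0],[[0,0,-0.3],0],[[0,0,-0.4],0],[[0,0,-0.4],0],[[0,0,-0.4],0],[[0,0,-0.3],0],[[0,0,0],0],[[0,0,0],0]]'

```text
time_s: 18.25
ee_pos: [0.4656, -0.2068, 0.1672]
eef_rot: [0.137, 0.991, -0.0, 0.0]
wrist_force: [-0.0, 0.4, -0.7]
width: 0.0556
finger_force: 0.0
```

```bash
python3 go.py .4548 .0107 .028; python3 -c "
from plant import env;import cv2,numpy as np
from loc import *
c=env.read_camera('wrist');b=c['color'];t=env.read_camera('side');s=t['color'];np.savez('side1.npz',**t)
for n,g in(('tank',[.465,-.206]),('lid',[.4548,.01]),('cap',[.6418,.0855])):
  x,e,_=fit(t,n,g);print(n,x.round(4),round(e,3))
cv2.imwrite('pics/g6.png',cv2.resize(np.hstack([b[84:284,126:386],s[80:280,230:490]])[:,:,::-1],(800,308),interpolation=2))"
```

```text
total units [1.393 4.127 2.783] pos [ 0.4656 -0.2068  0.1672] q [-0.55  0.   -0.08  1.49 -0.   -0.27] [[-0.962, 0.272, 0.0], [0.272, 0.962, -0.0], [-0.001, -0.0, -1.0]]
tank [ 0.4642 -0.2068] 0.041
lid [0.4537 0.0095] 0.044
cap [0.6407 0.085 ] 0.048
```

View pics/g6.png

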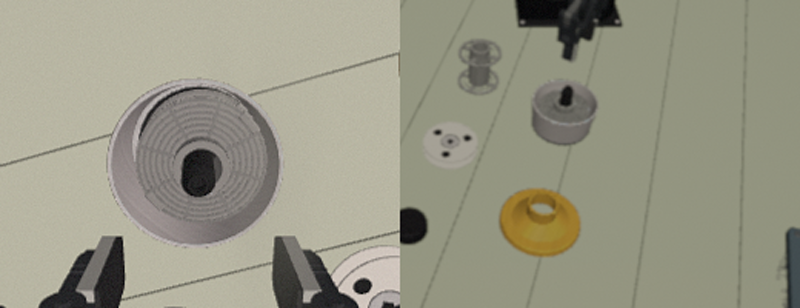

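The column and reel stand in the tank, stem at (200,175), and the tank has not moved. Next is the lid.

>>> step_arm --plan '[[[0.05,0.15,0],0],[[0.1,0.3,0],0],[[0.134,0.4,0],0],[[0.134,0.4,0],0],[[0.134,0.4,0],0],[[0.134,0.4,0],0],[[0.134,0.4,0],0],[[0.134,0.4,0.1],0],[[0.134,0.4,0.2],0],[[0.134,0.35,0.3],0],[[0.134,0.3,0.3],0],[[0.07,0.15,0.3],0],[[0,0.077,0.2],0],[[0,0,0],0],[[0,0,0],0]]' --jaw 0.65 --squeeze 40

```text
time_s: 19.85
ee_pos: [0.4529, 0.0114, 0.0971]
eef_rot: [0.137, 0.991, -0.0, -0.0]
wrist_force: [0.5, -0.8, -0.2]
width: 0.0702
finger_force: 0.0
```

```bash
python3 go.py .4548 .0107 .030
```

```text
total units [-0.041 -0.003  1.343] pos [0.4529 0.0114 0.0971] q [-0.12 -0.13 -0.34  1.36 -0.    0.15] [[-0.962, 0.272, -0.0], [0.272, 0.962, -0.0], [0.0, -0.0, -1.0]]
```

>>> step_arm --plan '[[[-0.04,0,0.3],0],[[0,0,0.3],0],[[0,0,0.3],0],[[0,0,0.24],0],[[0,0,0.15],0],[[0,0,0.05],0],[[0,0,0],0],[[0,0,0],0]]'

```text
time_s: 20.65
ee_pos: [0.4555, 0.0107, 0.0308]
eef_rot: [0.138, 0.99, 0.0, 0.001]
wrist_force: [0.5, 0.7, -1.0]
width: 0.0704
finger_force: 0.0
```

>>> step_arm --plan '[[[0,0,0],0],[[0,0,0],0],[[0,0,0],0],[[0,0,0],0],[[0,0,0],0],[[0,0,0],0],[[0,0,0],0]]' --jaw -1

```text
time_s: 21.35
ee_pos: [0.4556, 0.0107, 0.0309]
eef_rot: [0.137, 0.991, 0.0, 0.001]
wrist_force: [-1.0, 0.3, 5.1]
width: 0.0419
finger_force: 40.7
```

>>> step_arm --plan '[[[0,0,-0.1],0],[[0,0,-0.2],0],[[0,0,-0.3],0],[[0,0,-0.4],0],[[0,0,-0.4],0],[[0,0,-0.4],0],[[0,0,-0.4],0],[[0,0,-0.2],0],[[0,0,0],0],[[0,0,0],0]]'

```text
time_s: 22.35
ee_pos: [0.4545, 0.0108, 0.1493]
eef_rot: [0.137, 0.991, 0.0, -0.001]
wrist_force: [-0.1, -0.7, -3.0]
width: 0.0416
finger_force: 41.1
```

```bash
python3 go.py .4654 -.2064 .150; python3 -c "
from plant import env;import cv2,numpy as np
from loc import *
c=env.read_camera('wrist');b=c['color'];t=env.read_camera('side');s=t['color']
cv2.imwrite('pics/g7.png',cv2.resize(np.hstack([b[84:284,126:386],s[120:320,180:440]])[:,:,::-1],(800,308),interpolation=2))"
```

```text
total units [-1.393 -4.121 -0.016] pos [0.4545 0.0108 0.1493] q [-0.12 -0.14 -0.24  1.47  0.    0.15] [[-0.962, 0.272, -0.001], [0.272, 0.962, 0.0], [0.001, -0.0, -1.0]]
```

View pics/g7.png

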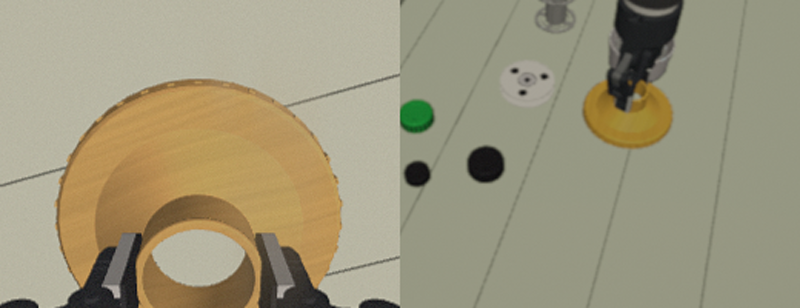

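The lid is held level by its neck. I'm moving over the tank.

>>> step_arm --plan '[[[-0.04,-0.1,0],0],[[-0.07,-0.2,0],0],[[-0.1,-0.3,0],0],[[-0.1,-0.3,0],0],[[-0.1,-0.3,0],0],[[-0.1,-0.3,0],0],[[-0.1,-0.3,0],0],[[-0.1,-0.3,0],0],[[-0.1,-0.3,0],0],[[-0.1,-0.3,0],0],[[-0.1,-0.3,0],0],[[-0.1,-0.3,0],0],[[-0.1,-0.3,0],0],[[-0.1,-0.3,0],0],[[-0.05,-0.3,0],0],[[-0.03,-0.15,0],0],[[0,-0.07,0],0],[[0,0,0],0],[[0,0,0],0]]'

```text
time_s: 24.35
ee_pos: [0.4616, -0.2203, 0.15]
eef_rot: [0.137, 0.991, 0.0, -0.0]
wrist_force: [-0.2, -0.0, -2.5]
width: 0.0416
finger_force: 41.1
```

```bash
python3 go.py .4658 -.2064 .080
```

```text
total units [-0.006  0.291  1.401] pos [ 0.4616 -0.2203  0.15  ] q [-0.58  0.01 -0.1   1.46  0.   -0.3 ] [[-0.962, 0.272, -0.0], [0.272, 0.962, 0.001], [0.0, 0.0, -1.0]]
```

Correct the overshoot in y, then lower.

>>> step_arm --plan '[[[0,0.15,0],0],[[0,0.14,0],0],[[0,0,0],0],[[0,0,0.2],0],[[0,0,0.2],0],[[0,0,0.2],0],[[0,0,0.2],0],[[0,0,0.2],0],[[0,0,0],0],[[0,0,0],0]]'

```text
time_s: 25.35
ee_pos: [0.4652, -0.2067, 0.0995]
eef_rot: [0.138, 0.99, 0.0, -0.0]
wrist_force: [0.1, 0.1, -2.8]
width: 0.0421
finger_force: 41.1
```

```bash
python3 go.py .4658 -.2064 .080
```

```text
total units [-0.009  0.01   0.391] pos [ 0.4652 -0.2067  0.0995] q [-0.55  0.02 -0.19  1.36  0.   -0.27] [[-0.962, 0.272, -0.001], [0.272, 0.962, 0.001], [0.001, 0.0, -1.0]]
```

>>> step_arm --plan '[[[0,0,0.1],0],[[0,0,0.1],0],[[0,0,0.1],0],[[0,0,0.06],0],[[0,0,0.03],0],[[0,0,0],0],[[0,0,0],0]]'

```text
time_s: 26.05
ee_pos: [0.4657, -0.2069, 0.0807]
eef_rot: [0.137, 0.991, -0.0, 0.0]
wrist_force: [-0.4, -0.9, -2.2]
width: 0.0416
finger_force: 41.1
```

```bash
python3 go.py .4658 -.2064 .080
```

```text
total units [0.    0.01  0.014] pos [ 0.4657 -0.2069  0.0807] q [-0.55  0.03 -0.22  1.32 -0.   -0.27] [[-0.962, 0.272, 0.0], [0.272, 0.962, -0.0], [-0.0, -0.0, -1.0]]
```

>>> step_arm --plan '[[[0,0,0.02],0],[[0,0,0],0],[[0,0,0],0]]'

```text
time_s: 26.35
ee_pos: [0.4657, -0.207, 0.0798]
eef_rot: [0.137, 0.991, -0.0, 0.0]
wrist_force: [0.3, 0.5, -1.7]
width: 0.0423
finger_force: 41.2
```

>>> step_arm --plan '[[[0,0,0],0],[[0,0,0],0],[[0,0,0],0],[[0,0,0],0],[[0,0,0],0],[[0,0,0],0]]' --jaw 0.65

```text
time_s: 26.95
ee_pos: [0.4656, -0.2069, 0.0796]
eef_rot: [0.137, 0.991, -0.0, 0.0]
wrist_force: [-0.5, -0.8, -0.2]
width: 0.0706
finger_force: 0.0
```

>>> step_arm --plan '[[[0,0,-0.2],0],[[0,0,-0.3],0],[[0,0,-0.4],0],[[0,0,-0.4],0],[[0,0,-0.4],0],[[0,0,-0.2],0],[[0,0,0],0],[[0,0,0],0]]'

```text
time_s: 27.75
ee_pos: [0.4655, -0.2068, 0.1742]
eef_rot: [0.137, 0.991, 0.0, -0.0]
wrist_force: [-0.6, 0.8, -0.3]
width: 0.0706
finger_force: 0.0
```

```bash
python3 go.py .6418 .0855 .10; python3 -c "
from plant import env;import cv2,numpy as np
from loc import *
P['asm']=[(50,0),(55.5,49),(62.5,49),(60.5,58),(22,75),(22,99)]
c=env.read_camera('wrist');b=c['color'];t=env.read_camera('side');s=t['color']
print(fit(t,'asm',[.465,-.206],rad=60)[:2], fit(t,'lid',[.465,-.206],z0=.049)[:2])
cv2.imwrite('pics/g8.png',cv2.resize(np.hstack([b[84:284,126:386],s[100:230,240:409].repeat(2,0).repeat(2,1)[:200,39:299]])[:,:,::-1],(800,308),interpolation=2))"
```

```text
total units [-1.801  6.586  1.485] pos [ 0.4655 -0.2068  0.1742] q [-0.55  0.   -0.06  1.51 -0.   -0.27] [[-0.962, 0.272, -0.0], [0.272, 0.962, 0.0], [0.0, 0.0, -1.0]]
(array([ 0.46405277, -0.20886885]), np.float64(0.033773417990839966)) (array([ 0.4636936, -0.2054221]), np.float64(0.2064411372772981))
```

View pics/g8.png

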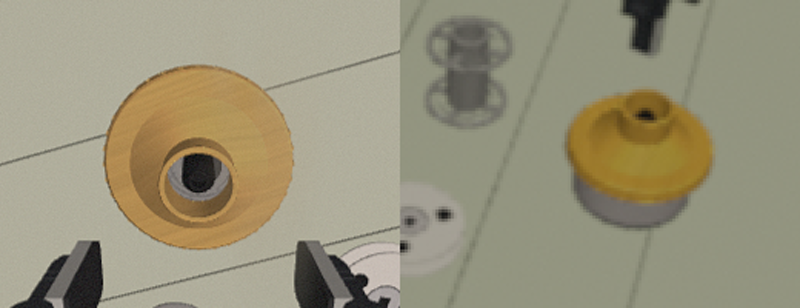

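The lid sits level on the tank with the neck around the stem. Next is the cap.

>>> step_arm --plan '[[[-0.05,0.15,0],0],[[-0.09,0.3,0],0],[[-0.11,0.4,0],0],[[-0.11,0.4,0],0],[[-0.11,0.4,0],0],[[-0.11,0.4,0],0],[[-0.11,0.4,0],0],[[-0.11,0.4,0],0],[[-0.11,0.4,0],0],[[-0.11,0.4,0.1],0],[[-0.11,0.4,0.2],0],[[-0.11,0.4,0.2],0],[[-0.11,0.4,0.2],0],[[-0.11,0.4,0.2],0],[[-0.11,0.4,0.2],0],[[-0.11,0.4,0.2],0],[[-0.11,0.3,0.15],0],[[-0.01,0.2,0],0],[[0,0.036,0],0],[[0,0,0],0]]' --jaw 0.95

```text
time_s: 29.85
ee_pos: [0.6417, 0.0857, 0.1023]
eef_rot: [0.137, 0.991, -0.0, -0.0]
wrist_force: [-0.6, -0.2, 0.5]
width: 0.0836
finger_force: 0.0
```

```bash
python3 go.py .6418 .0855 .003; python3 -c "
from plant import env;import cv2,numpy as np
c=env.read_camera('wrist');b=c['color']
cv2.imwrite('pics/g9.png',b[84:324,96:416,::-1])"
```

```text
total units [-0.003 -0.003  1.986] pos [0.6417 0.0857 0.1023] q [ 0.03  0.38  0.22  1.42 -0.    0.3 ] [[-0.962, 0.272, -0.0], [0.272, 0.962, -0.0], [-0.0, -0.0, -1.0]]
```

View pics/g9.png

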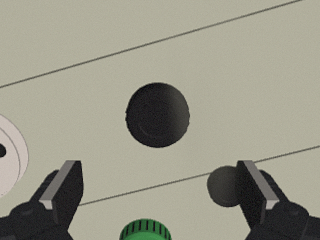

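The cap at (157,115) is centred between the fingers and the decoys are clear. I'm descending to grip.

>>> step_arm --plan '[[[0,0,0.3],0],[[0,0,0.4],0],[[0,0,0.4],0],[[0,0,0.4],0],[[0,0,0.27],0],[[0,0,0.1],0],[[0,0,0.08],0],[[0,0,0],0],[[0,0,0],0]]'

```text
time_s: 30.8
ee_pos: [0.6427, 0.0855, 0.0057]
eef_rot: [0.137, 0.991, 0.0, 0.001]
wrist_force: [0.3, 0.5, 0.2]
width: 0.0832
finger_force: 0.0
```

>>> step_arm --plan '[[[0,0,0],0],[[0,0,0],0],[[0,0,0],0],[[0,0,0],0],[[0,0,0],0],[[0,0,0],0],[[0,0,0],0]]' --jaw -1 --squeeze 30

```text
time_s: 31.5
ee_pos: [0.6428, 0.0856, 0.0061]
eef_rot: [0.137, 0.991, 0.0, 0.001]
wrist_force: [-1.0, -0.7, 5.5]
width: 0.0549
finger_force: 32.0
```

>>> step_arm --plan '[[[0,0,-0.1],0],[[0,0,-0.2],0],[[0,0,-0.4],0],[[0,0,-0.4],0],[[0,0,-0.4],0],[[0,0,-0.4],0],[[0,0,-0.4],0],[[0,0,-0.3],0],[[0,0,0],0],[[0,0,0],0]]'

```text
time_s: 32.5
ee_pos: [0.6419, 0.0854, 0.1344]
eef_rot: [0.137, 0.991, 0.0, 0.0]
wrist_force: [-0.4, 0.0, -0.9]
width: 0.0549
finger_force: 31.7
```

```bash
python3 go.py .4657 -.2068 .130; python3 -c "
from plant import env;import cv2,numpy as np
c=env.read_camera('wrist');b=c['color'];s=env.read_camera('side')['color']
cv2.imwrite('pics/g10.png',cv2.resize(np.hstack([b[84:324,96:416],s[144:384,120:440]])[:,:,::-1],(800,300)))"
```

```text
total units [ 1.799 -6.584  0.088] pos [0.6419 0.0854 0.1344] q [ 0.03  0.37  0.28  1.48 -0.    0.3 ] [[-0.962, 0.272, 0.0], [0.272, 0.962, -0.0], [-0.0, 0.0, -1.0]]
```

View pics/g10.png

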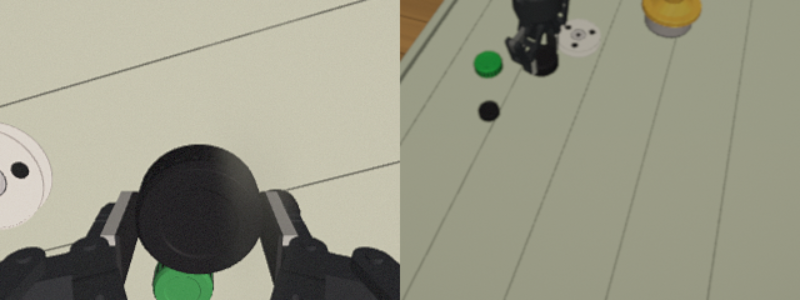

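The cap is held level. I'm moving over the lid.

>>> step_arm --plan '[[[0.04,-0.15,0],0],[[0.08,-0.3,0],0],[[0.11,-0.4,0],0],[[0.11,-0.4,0],0],[[0.11,-0.4,0],0],[[0.11,-0.4,0],0],[[0.11,-0.4,0],0],[[0.11,-0.4,0],0],[[0.11,-0.4,0],0],[[0.11,-0.4,0],0],[[0.11,-0.4,0],0],[[0.11,-0.4,0],0],[[0.11,-0.4,0],0],[[0.11,-0.4,0],0],[[0.11,-0.4,0],0],[[0.11,-0.4,0],0],[[0.1,-0.3,0],0],[[0.04,-0.2,0],0],[[0,-0.035,0],0],[[0,0,0],0]]'

```text
time_s: 34.6
ee_pos: [0.4654, -0.2067, 0.1342]
eef_rot: [0.138, 0.99, 0.0, -0.0]
wrist_force: [-0.8, -0.6, 0.2]
width: 0.0549
finger_force: 31.7
```

```bash
python3 go.py .4656 -.2070 .0865
```

```text
total units [-0.006 -0.004  0.954] pos [ 0.4654 -0.2067  0.1342] q [-0.55  0.01 -0.13  1.43  0.   -0.27] [[-0.962, 0.273, -0.0], [0.273, 0.962, 0.001], [0.0, 0.001, -1.0]]
```

>>> step_arm --plan '[[[0,0,0.2],0],[[0,0,0.2],0],[[0,0,0.15],0],[[0,0,0.1],0],[[0,0,0.1],0],[[0,0,0.1],0],[[0,0,0.06],0],[[0,0,0],0],[[0,0,0],0]]'

```text
time_s: 35.5
ee_pos: [0.4657, -0.2069, 0.0892]
eef_rot: [0.137, 0.991, -0.0, 0.0]
wrist_force: [0.1, -0.2, -0.1]
width: 0.0552
finger_force: 31.7
```

>>> step_arm --plan '[[[0,0,0.02],0],[[0,0,0],0],[[0,0,0],0]]'

```text
time_s: 35.8
ee_pos: [0.4657, -0.2069, 0.0883]
eef_rot: [0.137, 0.991, -0.0, 0.0]
wrist_force: [-0.8, -0.8, -0.2]
width: 0.0552
finger_force: 31.7
```

>>> step_arm --plan '[[[0,0,0.02],0],[[0,0,0],0],[[0,0,0],0]]'

```text
time_s: 36.1
ee_pos: [0.4656, -0.2068, 0.087]
eef_rot: [0.137, 0.991, 0.0, -0.0]
wrist_force: [0.8, 0.6, -0.4]
width: 0.0551
finger_force: 31.7
```

>>> step_arm --plan '[[[0,0,0],0],[[0,0,0],0],[[0,0,0],0],[[0,0,0],0],[[0,0,0],0],[[0,0,0],0]]' --jaw 0.95

```text
time_s: 36.7
ee_pos: [0.4656, -0.2068, 0.0871]
eef_rot: [0.137, 0.991, -0.0, 0.0]
wrist_force: [0.8, 0.0, 0.7]
width: 0.0833
finger_force: 0.0
```

>>> step_arm --plan '[[[0,0,-0.2],0],[[0,0,-0.3],0],[[0,0,-0.4],0],[[0,0,-0.4],0],[[0,0,-0.4],0],[[0,0,-0.2],0],[[0,0,0],0],[[0,0,0],0],[[0,0,0],0],[[0,0,0],0],[[0,0,0],0],[[0,0,0],0]]'

```text
time_s: 37.9
ee_pos: [0.4653, -0.2066, 0.1815]
eef_rot: [0.137, 0.991, 0.0, -0.001]
wrist_force: [0.7, 0.4, 0.1]
width: 0.0832
finger_force: 0.0
```

```bash
python3 -c "
from plant import env;import cv2,numpy as np
from loc import *
P['asm']=[(50,0),(55.5,49),(62.5,49),(60.5,58),(22,75),(22,81),(29,81),(28,103)]
c=env.read_camera('wrist');b=c['color'];t=env.read_camera('side');s=t['color']
print(fit(t,'asm',[.465,-.206],rad=60)[:2])
cv2.imwrite('pics/g11.png',cv2.resize(np.hstack([b[84:284,126:386],s[100:230,240:409].repeat(2,0).repeat(2,1)[:200,39:299]])[:,:,::-1],(800,308),interpolation=2))"
```

```text
(array([ 0.4643346 , -0.20861957]), np.float64(0.03968566244781078))
```

View pics/g11.png

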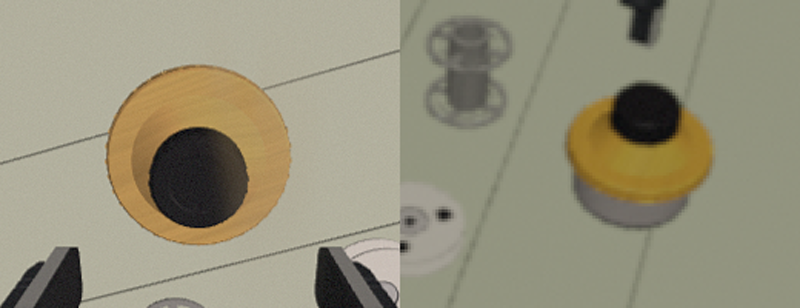

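The cap sits level over the neck at (198,177) in the wrist crop. The assembly silhouette fits the model and the gripper is clear, so I'm handing in.

```bash
python3 -c "
from plant import env
print(env.sign_off())"
```

```text
the job is handed in; nothing more can be done
None
```

I assembled the tank in order (low reel on the column, column in the tank, lid, cap) and handed it in at about 38 s; the last pictures showed it all seated level, but the hand-in returned no verdict.

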